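# Line up the powder shakers on the coffee bar

## Task

Tidy the coffee bar: line up the four steel shakers by height on the row of cork coasters, one standing upright in the middle of each coaster. The shortest goes next to the bottle with the red pump, then taller and taller along the row, so that the tallest is next to the stack of paper cups. Do not tip a shaker over on the way, and leave the pump bottle and the stack of cups standing where they are.

Things in the scene. Friction and masses are not known exactly. Their poses are not given: they have to be found in the camera images.
- shaker_a: The shortest of four plain steel powder shakers (round, closed, straight-sided, low perforated lid that narrows over the top 8 mm): 60 mm high over all, 46 mm in diameter, about 120 g. Starts upright on the table on the robot's side of the board. Origin: centre of its underside; z up its axis.
- shaker_b: The second shortest of four plain steel powder shakers (round, closed, straight-sided, low perforated lid that narrows over the top 8 mm): 80 mm high over all, 50 mm in diameter, about 160 g. Starts upright on the table on the robot's side of the board. Origin: centre of its underside; z up its axis.
- shaker_c: The second tallest of four plain steel powder shakers (round, closed, straight-sided, low perforated lid that narrows over the top 8 mm): 100 mm high over all, 54 mm in diameter, about 200 g. Starts upright on the table on the robot's side of the board. Origin: centre of its underside; z up its axis.
- shaker_d: The tallest of four plain steel powder shakers (round, closed, straight-sided, low perforated lid that narrows over the top 8 mm): 125 mm high over all, 58 mm in diameter, about 250 g. Starts upright on the table on the robot's side of the board. Origin: centre of its underside; z up its axis.
- coaster_0: One of four identical round cork coasters, 80 mm in diameter, 4 mm thick, fixed in a row (about 92 mm apart, not quite evenly) along a flat black board (600 x 110 mm, 6 mm thick, no rim) that lies roughly left to right. The numbers in the names do not follow the order in the row. Origin: centre of its underside, 6 mm above the table; its top is 10 mm above the table.
- coaster_1: One of four identical round cork coasters, 80 mm in diameter, 4 mm thick, fixed in a row (about 92 mm apart, not quite evenly) along a flat black board (600 x 110 mm, 6 mm thick, no rim) that lies roughly left to right. The numbers in the names do not follow the order in the row. Origin: centre of its underside, 6 mm above the table; its top is 10 mm above the table.
- coaster_2: One of four identical round cork coasters, 80 mm in diameter, 4 mm thick, fixed in a row (about 92 mm apart, not quite evenly) along a flat black board (600 x 110 mm, 6 mm thick, no rim) that lies roughly left to right. The numbers in the names do not follow the order in the row. Origin: centre of its underside, 6 mm above the table; its top is 10 mm above the table.
- coaster_3: One of four identical round cork coasters, 80 mm in diameter, 4 mm thick, fixed in a row (about 92 mm apart, not quite evenly) along a flat black board (600 x 110 mm, 6 mm thick, no rim) that lies roughly left to right. The numbers in the names do not follow the order in the row. Origin: centre of its underside, 6 mm above the table; its top is 10 mm above the table.
- pump_bottle: White bottle with a yellow band and a red pump head, 64 mm in diameter, 168 mm high, about 450 g, loose, standing on the black board at one end of the row, about 115 mm from the nearest coaster's centre; its nozzle sticks out 44 mm across the board, to the robot's side. Which end it stands at varies. Origin: centre of its underside; z up.
- cup_stack: Stack of white paper cups nested upside down, 83 mm in diameter at the bottom, 145 mm high, about 150 g, loose, standing on the black board at the other end of the row, about 115 mm from the nearest coaster's centre. Origin: centre of its underside; z up.

How it is judged (in metres and radians):
At the end, for the whole second after the job is handed in: Each shaker stands upright (within 0.1 rad) and at rest on its own coaster, centres within 14 mm, in order of height along the row: shortest next to the pump bottle, tallest next to the stack of cups; bottle and stack upright and within 20 mm of where they started ((horizontal distance between shaker_a and coaster_0 below 0.014 m or horizontal distance between shaker_a and coaster_1 below 0.014 m or horizontal distance between shaker_a and coaster_2 below 0.014 m or horizontal distance between shaker_a and coaster_3 below 0.014 m) and horizontal distance between shaker_a and pump_bottle between 0.03 and 0.161 m and angle between each of shaker_a, shaker_b, shaker_c, shaker_d, pump_bottle, cup_stack's own z axis and vertical below 0.1 rad and height (world z) of shaker_a between 0.006 and 0.014 m and linear speed of each of shaker_a, shaker_b, shaker_c, shaker_d below 0.02 m/s and angular speed of each of shaker_a, shaker_b, shaker_c, shaker_d below 0.2 rad/s and (horizontal distance between shaker_b and coaster_0 below 0.014 m or horizontal distance between shaker_b and coaster_1 below 0.014 m or horizontal distance between shaker_b and coaster_2 below 0.014 m or horizontal distance between shaker_b and coaster_3 below 0.014 m) and horizontal distance between shaker_b and pump_bottle between 0.161 and 0.253 m and height (world z) of shaker_b between 0.006 and 0.014 m and (horizontal distance between shaker_c and coaster_0 below 0.014 m or horizontal distance between shaker_c and coaster_1 below 0.014 m or horizontal distance between shaker_c and coaster_2 below 0.014 m or horizontal distance between shaker_c and coaster_3 below 0.014 m) and horizontal distance between shaker_c and pump_bottle between 0.253 and 0.345 m and height (world z) of shaker_c between 0.006 and 0.014 m and (horizontal distance between shaker_d and coaster_0 below 0.014 m or horizontal distance between shaker_d and coaster_1 below 0.014 m or horizontal distance between shaker_d and coaster_2 below 0.014 m or horizontal distance between shaker_d and coaster_3 below 0.014 m) and horizontal distance between shaker_d and pump_bottle between 0.345 and 0.45 m and height (world z) of shaker_d between 0.006 and 0.014 m and distance of each of pump_bottle, cup_stack from where it was at the start of the episode below 0.02 m); the robot touches nothing.
It fails at once if the pump bottle is knocked over or shifted by more than 20 mm (distance of pump_bottle from where it was at the start of the episode above 0.02 m or angle between pump_bottle's own z axis and vertical above 0.3 rad).
It fails at once if the stack of cups is knocked over or shifted by more than 20 mm (distance of cup_stack from where it was at the start of the episode above 0.02 m or angle between cup_stack's own z axis and vertical above 0.3 rad).
It fails at once if a shaker is tipped over (angle between any of shaker_a, shaker_b, shaker_c, shaker_d's own z axis and vertical above 0.8 rad).
It also fails if it takes over 109 s, if anything falls off the work surface, if the arm or the gripper's body presses on something with over 40 N, if the wrist force passes 120 N, or if a joint passes its speed limit or range.

## Robot

A 6-joint arm with a two-finger parallel gripper is mounted at the origin on the work surface. World frame = base frame: x ahead of the robot, y to its left, z up, the work surface at z = 0. Lengths are in mm, angles in rad, forces in N, time in s.
With the tool pointing down it reaches from about 350 to 875 mm from the base axis. Payload 4.2 kg.
Tool frame: the origin (TCP) lies at the very end of the fingers, on their centre line; the grasp point (between the pads) lies 19 mm behind it (arm.pinch_z is the distance from the TCP to the grasp point, in mm); x points along the fingers, y is the direction in which the jaws open and shut, and the axes are right-handed (so a half turn about x gives the same grasp; the last joint's range is limited). The gripper opens to 85 mm and grips with 20 to 120 N. Pads are 22 mm wide; open, the fingers measure 114 mm over their backs; the gripper's body (76 mm by 85 mm) begins 54 mm behind the grasp point. The pads swing forward as they close: fully open they stand 13 mm farther back than shut.
Start: joints at [1.474, 0.385, 0.008, 0, -1.194, -0.259], TCP at [217.68, 585.845, 231.312] pointing down, gripper open.
Joint ranges: [-3.14, 3.14], [-1.21, 2.06], [-1.07, 1.41], [-3.16, 2.05], [-2.99, -0.16], [-3.1, 3.1]. Speed limits (rad/s): [2.79, 2.79, 3.14, 3.14, 3.14, 3.14].

## Interface

Orientations are given as a unit quaternion [x, y, z, w].
In Python, from bench import arm gives the robot as it stands.
- The arm moves only by the tool drive_tool, never from a script. Its argument "motion" is a list of rows, each a list of 4 numbers: the shift along the tool's x, y, z in mm, then the turn about the tool's x in degrees. In form: [[dx, dy, dz, spin], ...]. A call has 1 to 10 rows; each row shifts and turns the commanded pose from where the row before left it, along the tool's axes as they then stand; what a row does not reach is not made up. A row lasts 1/12 s, in which the tool goes at most 41.7 mm and 7.16 degrees, less where a joint would pass 70% of its speed; a pose out of reach is approached as far as the arm can. A call with a gripper value outside its range is refused whole. "grip" is the finger opening in mm, from 0 to 85.4, set as the call begins (left out, the last holds). The fingers move at their own pace and stop on an object; the grip force is fixed at half the most. Time passes only in rows, so rows that do not move let the fingers close. It gives the time, the measured TCP pose, the force and the opening at its end, in the units of the state.
- arm.read_state(): the state, without advancing time (a new reading comes with each control period).
- arm.get_image(name): name is "scene" or "side" or "wrist"; returns the picture (400x640x3 uint8, red, green, blue); there is no depth.
- arm.calibration(name): a dict with "K" (3x3 intrinsics, pixels), "eye" and "attitude" of the camera in the world; the wrist camera has in their place "T_tool_cam" (4x4, takes a point from camera to tool coordinates, whose origin is the TCP and whose axes are the tool frame's). Camera axes: x right, y up, looking along -z (the intrinsics and any distortion apply to the point x, -y, -z); pixel columns grow to the right and rows downward; lengths in mm; the calibration is good to about 2 mm. A picture is of the moment at which its call begins: read the wrist's pose just before it. calibration takes no time and is no camera call.
- arm.job_done(): hands the job in, once; it reports no verdict.
The state is a dict: "clock": time; "joints": joint angles; "joint_vel": joint speeds; "joint_efforts": joint torques, N m; "position": TCP position; "ee_rot": TCP orientation; "contact_force": force on the tool from outside, world axes, zero at the start; "wrist_torque": the same for the moment, N m; "gripper_width": finger opening in mm.
Only numpy, scipy, OpenCV 4.12 (cv2) and the standard library are available. Lean on these libraries where they do the work, as an engineer would, in place of code of your own. Each camera call takes 0.05 s, during which the arm holds its last target. There are 200 camera calls.

## Working session

There is one attempt and no reset: what is moved stays moved. The work goes in short steps, Python scripts to look and compute and a tool call to move; the robot and the scene stay as the last step left them, time stands still between calls to the robot, and variables do not carry over. Pictures are saved under pics/ and viewed, about 12 in all and at most 16, crops included, and the job is handed in when it is done.

Besides the shell and the picture viewer there is one more tool, called after "Call:" by a JSON object that holds its "fn" and its "kwargs", one argument or row to a line. drive_tool: Moves the arm, as the interface text tells. Its arguments: {"type":"object","properties":{"motion":{"type":"array"},"grip":{"type":"number"}},"required":["motion"]}

```bash
mkdir -p pics
python3 - <<'E'
from bench import arm
import cv2,numpy as np
np.set_printoptions(suppress=True,precision=4)
print(arm.read_state(), arm.pinch_z)
for n in ("scene","side","wrist"):
    c=arm.calibration(n); print(n,c)
    cv2.imwrite(f"pics/{n}0.png",arm.get_image(n)[:,:,::-1])
E
```

```text
{'clock': 0.0, 'joints': array([ 1.4736,  0.3856,  0.0066, -0.0005, -1.194 , -0.2586]), 'joint_vel': array([ 0.0001, -0.0006,  0.0011, -0.0006, -0.0004,  0.0013]), 'joint_efforts': array([ -0.0001, -39.2287,  18.8398,   4.1862,  -0.0047,  -0.    ]), 'position': array([217.4945, 585.3152, 230.2015]), 'ee_rot': array([-0.6958,  0.126 ,  0.696 ,  0.1244]), 'contact_force': array([-0.2942, -0.553 , -0.2978]), 'wrist_torque': array([-0.054 , -0.0561, -0.025 ]), 'gripper_width': 85.31634964113779} 18.700000000000003
scene {'K': array([[486.1859,   0.    , 311.7841],
       [  0.    , 486.1859, 195.7299],
       [  0.    ,   0.    ,   1.    ]]), 'eye': array([ 982.7008,  570.9378, 1105.7482]), 'attitude': array([0.0937, 0.272 , 0.9008, 0.3252])}
side {'K': array([[384.8628,   0.    , 320.4379],
       [  0.    , 384.8628, 197.9452],
       [  0.    ,   0.    ,   1.    ]]), 'eye': array([ 266.0897, -830.957 ,  539.1394]), 'attitude': array([ 0.5009, -0.0793, -0.1158,  0.854 ])}
wrist {'K': array([[359.4184,   0.    , 319.014 ],
       [  0.    , 359.4184, 199.8192],
       [  0.    ,   0.    ,   1.    ]]), 'T_tool_cam': array([[  -0.0002,    0.2855,   -0.9584, -141.8543],
       [   1.    ,   -0.0003,   -0.0003,   -0.2224],
       [  -0.0004,   -0.9584,   -0.2855,  -72.3063],
       [   0.    ,    0.    ,    0.    ,    1.    ]])}
```

View pics/scene0.png

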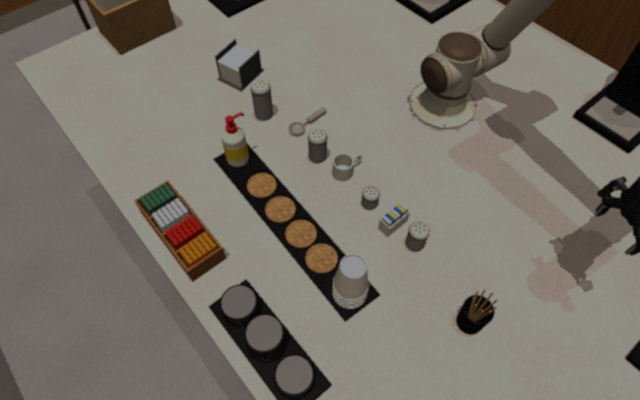

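View pics/side0.png

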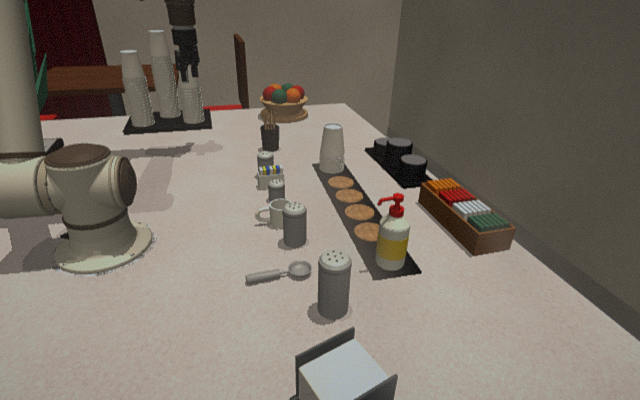

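The scene view shows the pump bottle at (236,150), coasters at (262,185), (280,209), (301,233) and (321,258), and the cups at (351,285). The shakers are at about (262,98) tallest, (317,145), (370,197) shortest and (417,235). The side view agrees with this. I'll enlarge the scene picture next.

Run:
```python
import cv2
im=cv2.imread("pics/scene0.png")
c=im[75:275,215:450]
cv2.imwrite("pics/crop1.png",cv2.resize(c,None,fx=3,fy=3,interpolation=cv2.INTER_CUBIC))
```

```text
(no output)
```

View pics/crop1.png

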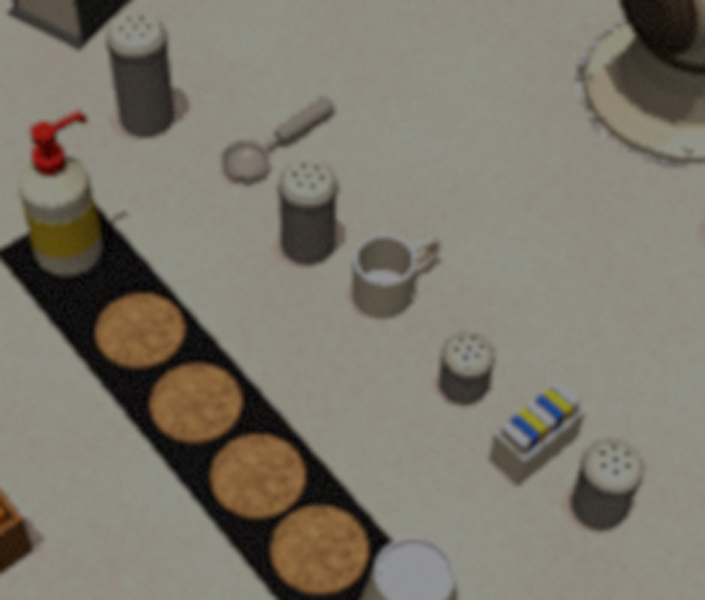

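```bash
cat > h.py <<'E'
import numpy as np
from bench import arm
from scipy.spatial.transform import Rotation as R
from scipy.optimize import least_squares
def proj(P,n):
    c=arm.calibration(n); p=(np.atleast_2d(P)-c['eye'])@R.from_quat(c['attitude']).as_matrix()
    K=c['K']; return np.c_[K[0,0]*p[:,0]/-p[:,2]+K[0,2], K[1,1]*-p[:,1]/-p[:,2]+K[1,2]]
t=np.linspace(0,2*np.pi,180)
def ring(x,y,r,z): return np.c_[x+r*np.cos(t),y+r*np.sin(t),0*t+z]
def bbox(p,solid,n='scene'):
    q=proj(np.vstack([ring(p[0],p[1],r,z) for r,z in solid]),n); return np.r_[q.min(0),q.max(0)]
def fit(b,solid,x0=(500,0),n='scene'):
    s=least_squares(lambda p:bbox(p,solid,n)-b,x0,x_scale=100); return s.x,s.fun
def shaker(d,h,z0=0): return [(d/2,z0),(d/2,z0+h-8),(d/2-6,z0+h)]
SH=dict(a=(46,60),b=(50,80),c=(54,100),d=(58,125))
E
python3 - <<'E'
from h import *
np.set_printoptions(suppress=True,precision=1)
cr=lambda b:(np.array(b)+.5)/3-.5+np.array([215,75,215,75])
obs=dict(d=[110,14,172,135],c=[279,160,337,263],a=[440,333,494,403],b=[572,438,642,528])
for k,b in obs.items(): print(k,*fit(cr(b),shaker(*SH[k])))
P=[]
for b in ([94,291,186,368],[149,361,243,443],[210,432,306,518],[269,503,369,594]):
    x,e=fit(cr(b),[(40,10)]); P.append(x); print(x,e)
P=np.array(P);print(np.linalg.norm(np.diff(P,axis=0),axis=1))
E
```

```text
d [ 445.7 -324. ] [-1.3 -1.4  1.3  1.3]
c [424.5 -93.8] [-0.2 -0.9  0.2  0.9]
a [419.8 119.1] [-0.6 -1.   0.6  0.9]
b [415.  281.1] [-1.  -0.8  0.9  0.8]
[ 611.1 -110.1] [ 0.8  0.9 -0.8 -0.8]
[619.3 -15.3] [ 0.6  0.9 -0.6 -0.8]
[623.4  77.3] [ 0.4  0.7 -0.4 -0.7]
[628.1 163.9] [ 0.6  0.7 -0.6 -0.6]
[95.2 92.6 86.8]
```

View pics/wrist0.png

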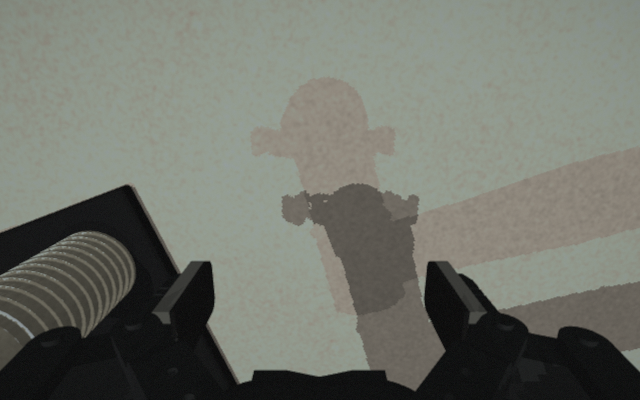

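The wrist view shows only bare table and the gripper's shadow, so the positions come from the scene fits. Those are consistent: bounding-box residuals are 1.4 px or less and coaster spacing is 87 to 95 mm. I'll turn the tool so its z lies along world +y (then dx=-ΔZ, dy=-ΔX, dz=ΔY) and go over shaker b.

Call:
{"fn": "drive_tool", "kwargs": {
  "motion": [
    [0,0,0,7],
    [0,0,0,7],
    [0,0,0,7],
    [0,0,0,7],
    [0,0,0,7],
    [0,0,0,7],
    [0,0,0,7],
    [0,0,0,7],
    [0,0,0,7],
    [0,0,0,7]
  ],
  "grip": 85
}}

```text
clock: 0.98
position: [217.6, 585.6, 230.8]
ee_rot: [-0.497, 0.504, 0.497, 0.503]
contact_force: [0.3, -0.0, -0.2]
gripper_width: 84.9
```

Call:
{"fn": "drive_tool", "kwargs": {
  "motion": [
    [0,-10,-15,0],
    [0,-22,-35,0],
    [0,-22,-35,0],
    [0,-22,-35,0],
    [0,-22,-35,0],
    [0,-22,-35,0],
    [0,-22,-35,0],
    [0,-22,-35,0],
    [0,-22,-30,0],
    [0,-12,-14,0]
  ]
}}

```text
clock: 1.82
position: [414.5, 277.1, 231.3]
ee_rot: [-0.498, 0.503, 0.498, 0.502]
contact_force: [1.0, -0.6, -0.4]
gripper_width: 85.0
```

```bash
cat >> h.py <<'E'
def wproj(P,s):
    c=arm.calibration('wrist'); T=c['T_tool_cam']; Rt=R.from_quat(s['ee_rot']).as_matrix()
    p=((np.atleast_2d(P)-s['position'])@Rt-T[:3,3])@T[:3,:3]; K=c['K']
    return np.c_[K[0,0]*p[:,0]/-p[:,2]+K[0,2], K[1,1]*p[:,1]/p[:,2]+K[1,2]]
def wray(u,v,z,s):
    c=arm.calibration('wrist'); T=c['T_tool_cam']; Rt=R.from_quat(s['ee_rot']).as_matrix(); K=c['K']
    d=Rt@T[:3,:3]@np.array([(u-K[0,2])/K[0,0],-(v-K[1,2])/K[1,1],-1]); o=Rt@T[:3,3]+s['position']
    return (o+d*(z-o[2])/d[2])[:2]
def look(name,preds,fn):
    import cv2
    s=arm.read_state() if name=='wrist' else None
    im=arm.get_image(name)[:,:,::-1].copy()
    for P in preds:
        q=wproj(P,s) if name=='wrist' else proj(P,name)
        cv2.polylines(im,[np.round(q).astype(int)],True,(0,255,0),1)
    cv2.imwrite('pics/'+fn,im); return s,im
E
python3 - <<'E'
from h import *
s,im=look('wrist',[ring(415,281,19,80),ring(415,281,25,72),ring(420,119,17,60)],'w1.png')
print(s['position'],s['ee_rot'])
E
```

```text
[414.50614801 277.11677011 231.34434547] [-0.49769799  0.50263842  0.49758353  0.50205773]
```

View pics/w1.png

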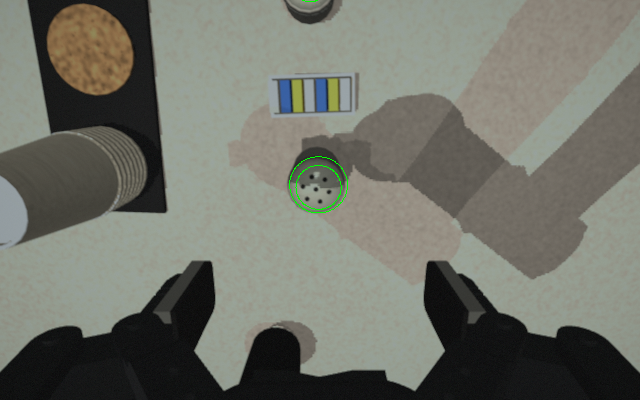

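The predicted lid circle sits on shaker b's real lid at (318,185). Shaker a shows at the top edge where expected. Descending on b now.

Call:
{"fn": "drive_tool", "kwargs": {
  "motion": [
    [15,0,4,0],
    [30,0,0,0],
    [35,0,0,0],
    [35,0,0,0],
    [35,0,0,0],
    [28,0,0,0],
    [15,0,0,0],
    [9,0,0,0],
    [0,0,0,0]
  ]
}}

```text
clock: 2.62
position: [412.8, 283.6, 27.4]
ee_rot: [-0.498, 0.503, 0.498, 0.5]
contact_force: [-0.2, -0.5, 0.6]
gripper_width: 84.8
```

Call:
{"fn": "drive_tool", "kwargs": {
  "motion": [
    [0,0,0,0],
    [0,0,0,0],
    [0,0,0,0],
    [0,0,0,0],
    [0,0,0,0],
    [0,0,0,0],
    [0,0,0,0],
    [0,0,0,0]
  ],
  "grip": 30
}}

```text
clock: 3.28
position: [414.7, 285.7, 31.1]
ee_rot: [-0.498, 0.5, 0.499, 0.503]
contact_force: [0.6, 0.0, 6.7]
gripper_width: 48.6
```

Call:
{"fn": "drive_tool", "kwargs": {
  "motion": [
    [-8,0,0,0],
    [-20,0,0,0],
    [-25,0,0,0],
    [-25,0,0,0],
    [-22,0,0,0],
    [-14,0,0,0],
    [-6,0,0,0],
    [0,0,0,0]
  ]
}}

```text
clock: 3.95
position: [413.9, 284.9, 150.9]
ee_rot: [-0.498, 0.501, 0.498, 0.503]
contact_force: [0.3, 0.3, -0.9]
gripper_width: 48.9
```

Call:
{"fn": "drive_tool", "kwargs": {
  "motion": [
    [0,-8,-10,0],
    [0,-20,-28,0],
    [0,-24,-36,0],
    [0,-24,-36,0],
    [0,-24,-36,0],
    [0,-24,-36,0],
    [0,-24,-36,0],
    [0,-24,-36,0],
    [0,-20,-26,0],
    [0,-12,-16,0]
  ]
}}

```text
clock: 4.78
position: [610.8, -8.1, 147.0]
ee_rot: [-0.497, 0.504, 0.498, 0.501]
contact_force: [0.3, 0.3, -1.1]
gripper_width: 49.3
```

Call:
{"fn": "drive_tool", "kwargs": {
  "motion": [
    [0,0,0,0],
    [0,0,0,0],
    [0,0,0,0],
    [0,0,0,0],
    [0,0,0,0]
  ]
}}

```text
clock: 5.2
position: [609.7, -3.8, 149.2]
ee_rot: [-0.499, 0.501, 0.499, 0.501]
contact_force: [-0.4, -1.0, -1.8]
gripper_width: 48.9
```

Run:
```python
from h import *
s,im=look('wrist',[ring(x,y,40,10) for x,y in ((611.1,-110.1),(619.3,-15.3),(623.4,77.3))],'w2.png')
print(s['position'])
```

```text
[609.72589869  -3.78818099 149.17869453]
```

View pics/w2.png

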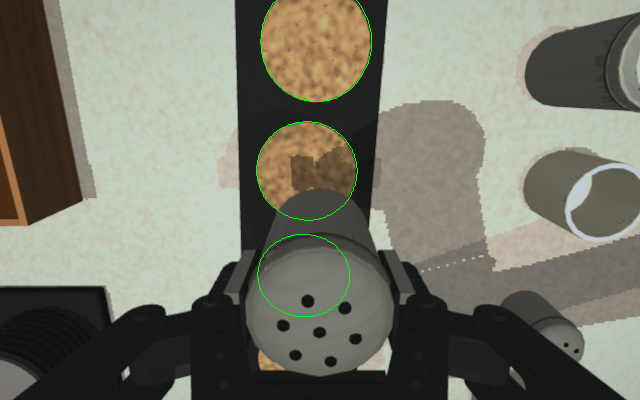

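Run:
```python
from h import *
s=arm.read_state(); z=s['position'][2]-31.1+80
print(s['position'],wray(319,332,z,s), bbox([0,0],[(1,1)])[:0])
for dy in (-8,-4,0,4):
    q=wproj(np.vstack([ring(s['position'][0],s['position'][1]+dy,25,z-8)]),s); print(dy,q.min(0),q.max(0))
```

```text
[609.88413978  -3.79529523 149.37812079] [609.53926892  -6.69464074] []
-8 [239.65953332 229.53840869] [396.04011434 366.90390054]
-4 [240.50082641 241.85103251] [395.33902916 376.52021548]
0 [241.32568296 253.9085384 ] [394.65163518 385.9601239 ]
4 [242.13457999 265.71877414] [393.97753521 395.2284358 ]
```

Call:
{"fn": "drive_tool", "kwargs": {
  "motion": [
    [8,-5,-4,0],
    [18,-5,-3,0],
    [20,0,0,0],
    [20,0,0,0],
    [16,0,0,0],
    [10,0,0,0],
    [6,0,0,0],
    [4,0,0,0],
    [0,0,0,0],
    [0,0,0,0]
  ]
}}

```text
clock: 6.08
position: [621.0, -11.8, 48.0]
ee_rot: [-0.499, 0.501, 0.498, 0.502]
contact_force: [-0.6, -0.2, -1.4]
gripper_width: 49.0
```

Call:
{"fn": "drive_tool", "kwargs": {
  "motion": [
    [2,0,0,0],
    [2,0,0,0],
    [1,0,0,0],
    [0,0,0,0],
    [0,0,0,0],
    [0,0,0,0]
  ]
}}

```text
clock: 6.58
position: [620.4, -11.9, 42.5]
ee_rot: [-0.498, 0.502, 0.498, 0.502]
contact_force: [0.5, -0.6, -1.2]
gripper_width: 49.1
```

Call:
{"fn": "drive_tool", "kwargs": {
  "motion": [
    [1,0,0,0],
    [1,0,0,0],
    [0,0,0,0],
    [0,0,0,0]
  ]
}}

```text
clock: 6.92
position: [620.6, -12.0, 41.2]
ee_rot: [-0.499, 0.501, 0.498, 0.502]
contact_force: [-1.6, -0.1, 4.4]
gripper_width: 48.7
```

Call:
{"fn": "drive_tool", "kwargs": {
  "motion": [
    [0,0,0,0],
    [0,0,0,0],
    [0,0,0,0],
    [0,0,0,0],
    [0,0,0,0],
    [0,0,0,0]
  ],
  "grip": 85
}}

```text
clock: 7.42
position: [620.3, -11.9, 40.2]
ee_rot: [-0.498, 0.502, 0.498, 0.502]
contact_force: [-0.1, 0.1, 0.3]
gripper_width: 85.1
```

Call:
{"fn": "drive_tool", "kwargs": {
  "motion": [
    [-10,0,0,0],
    [-22,0,0,0],
    [-30,0,0,0],
    [-30,0,0,0],
    [-30,0,0,0],
    [-25,0,0,0],
    [-10,0,0,0],
    [0,0,0,0]
  ]
}}

```text
clock: 8.08
position: [621.9, -11.7, 201.3]
ee_rot: [-0.5, 0.499, 0.497, 0.504]
contact_force: [1.5, -0.5, 0.1]
gripper_width: 84.9
```

Call:
{"fn": "drive_tool", "kwargs": {
  "motion": [
    [0,10,6,0],
    [0,20,13,0],
    [0,24,16,0],
    [0,24,16,0],
    [0,24,16,0],
    [0,24,16,0],
    [0,24,16,0],
    [0,24,16,0],
    [0,18,11,0],
    [0,8,5,0]
  ]
}}

```text
clock: 8.92
position: [418.2, 120.5, 195.8]
ee_rot: [-0.498, 0.502, 0.499, 0.5]
contact_force: [-0.4, -0.1, 0.5]
gripper_width: 85.1
```

Call:
{"fn": "drive_tool", "kwargs": {
  "motion": [
    [0,0,0,0],
    [0,0,0,0],
    [0,0,0,0],
    [0,0,0,0]
  ]
}}

```text
clock: 9.25
position: [421.9, 120.1, 196.9]
ee_rot: [-0.498, 0.502, 0.498, 0.502]
contact_force: [-0.8, 0.6, 0.5]
gripper_width: 85.2
```

Call:
{"fn": "drive_tool", "kwargs": {
  "motion": [
    [12,2,-1,0],
    [26,0,0,0],
    [32,0,0,0],
    [32,0,0,0],
    [30,0,0,0],
    [24,0,0,0],
    [14,0,0,0],
    [8,0,0,0],
    [4,0,0,0],
    [0,0,0,0]
  ]
}}

```text
clock: 10.08
position: [419.5, 119.2, 14.8]
ee_rot: [-0.498, 0.502, 0.498, 0.501]
contact_force: [-0.1, -0.5, 0.5]
gripper_width: 84.7
```

Call:
{"fn": "drive_tool", "kwargs": {
  "motion": [
    [0,0,0,0],
    [0,0,0,0],
    [0,0,0,0],
    [0,0,0,0],
    [0,0,0,0],
    [0,0,0,0],
    [0,0,0,0],
    [0,0,0,0]
  ],
  "grip": 30
}}

```text
clock: 10.75
position: [420.1, 120.1, 16.6]
ee_rot: [-0.499, 0.501, 0.498, 0.503]
contact_force: [-0.2, 0.3, 6.0]
gripper_width: 44.7
```

Call:
{"fn": "drive_tool", "kwargs": {
  "motion": [
    [-8,0,0,0],
    [-20,0,0,0],
    [-25,0,0,0],
    [-25,0,0,0],
    [-25,0,0,0],
    [-20,0,0,0],
    [-12,0,0,0],
    [-5,0,0,0],
    [0,0,0,0],
    [0,0,0,0]
  ]
}}

```text
clock: 11.58
position: [418.5, 119.2, 154.9]
ee_rot: [-0.498, 0.502, 0.498, 0.502]
contact_force: [0.0, -0.5, -1.8]
gripper_width: 44.8
```

Call:
{"fn": "drive_tool", "kwargs": {
  "motion": [
    [0,-8,-10,0],
    [0,-16,-19,0],
    [0,-20,-24,0],
    [0,-20,-24,0],
    [0,-20,-24,0],
    [0,-20,-24,0],
    [0,-20,-24,0],
    [0,-20,-24,0],
    [0,-20,-24,0],
    [0,-15,-18,0]
  ]
}}

```text
clock: 12.42
position: [597.1, -98.7, 152.9]
ee_rot: [-0.497, 0.503, 0.499, 0.501]
contact_force: [0.5, 0.6, -1.6]
gripper_width: 45.0
```

Call:
{"fn": "drive_tool", "kwargs": {
  "motion": [
    [0,-8,-9,0],
    [0,-4,-5,6],
    [0,0,0,6.5],
    [0,0,0,6.5],
    [0,0,0,6.5],
    [0,0,0,6.5],
    [0,0,0,6.5],
    [0,0,0,6.5],
    [0,0,0,0],
    [0,0,0,0]
  ]
}}

```text
clock: 13.25
position: [607.9, -110.4, 154.1]
ee_rot: [-0.269, 0.655, 0.27, 0.653]
contact_force: [0.2, 0.5, -2.6]
gripper_width: 45.1
```

Call:
{"fn": "drive_tool", "kwargs": {
  "motion": [
    [8,-1,2,0],
    [18,-1,0,0],
    [22,0,0,0],
    [22,0,0,0],
    [20,0,0,0],
    [15,0,0,0],
    [10,0,0,0],
    [6,0,0,0],
    [4,0,0,0],
    [0,0,0,0]
  ]
}}

```text
clock: 14.08
position: [611.4, -110.8, 29.8]
ee_rot: [-0.268, 0.654, 0.269, 0.654]
contact_force: [-1.0, -0.9, -0.9]
gripper_width: 44.5
```

Call:
{"fn": "drive_tool", "kwargs": {
  "motion": [
    [1,0,0,0],
    [1,0,0,0],
    [0,0,0,0],
    [0,0,0,0]
  ]
}}

```text
clock: 14.42
position: [611.9, -110.8, 29.0]
ee_rot: [-0.269, 0.654, 0.268, 0.655]
contact_force: [-0.8, 0.9, -2.4]
gripper_width: 44.6
```

Call:
{"fn": "drive_tool", "kwargs": {
  "motion": [
    [1,0,0,0],
    [1,0,0,0],
    [0,0,0,0],
    [0,0,0,0]
  ]
}}

```text
clock: 14.75
position: [611.7, -110.8, 26.7]
ee_rot: [-0.269, 0.654, 0.268, 0.654]
contact_force: [-1.1, 0.0, 0.6]
gripper_width: 44.9
```

Call:
{"fn": "drive_tool", "kwargs": {
  "motion": [
    [1,0,0,0],
    [0,0,0,0],
    [0,0,0,0],
    [0,0,0,0]
  ]
}}

```text
clock: 15.08
position: [611.7, -110.9, 26.7]
ee_rot: [-0.269, 0.654, 0.268, 0.654]
contact_force: [-2.4, 0.7, 5.7]
gripper_width: 44.7
```

Call:
{"fn": "drive_tool", "kwargs": {
  "motion": [
    [0,0,0,0],
    [0,0,0,0],
    [0,0,0,0],
    [0,0,0,0],
    [0,0,0,0],
    [0,0,0,0]
  ],
  "grip": 85
}}

```text
clock: 15.58
position: [611.5, -110.8, 25.1]
ee_rot: [-0.268, 0.654, 0.268, 0.654]
contact_force: [0.1, -0.8, -0.1]
gripper_width: 84.9
```

Call:
{"fn": "drive_tool", "kwargs": {
  "motion": [
    [-10,0,0,0],
    [-22,0,0,0],
    [-30,0,0,0],
    [-35,0,0,0],
    [-35,0,0,0],
    [-30,0,0,-6.5],
    [-15,0,0,-6.5],
    [-8,0,0,-6.5],
    [0,0,0,-6.5],
    [0,0,0,-6.5]
  ]
}}

```text
clock: 16.42
position: [611.8, -110.8, 212.4]
ee_rot: [-0.443, 0.551, 0.442, 0.553]
contact_force: [-0.2, 0.6, -0.4]
gripper_width: 84.9
```

Call:
{"fn": "drive_tool", "kwargs": {
  "motion": [
    [0,0,0,-6.5],
    [0,0,0,-6],
    [0,10,0,0],
    [0,20,3,0],
    [0,26,3,0],
    [0,28,3,0],
    [0,28,3,0],
    [0,28,3,0],
    [0,26,2,0],
    [0,14,0,0]
  ]
}}

```text
clock: 17.25
position: [428.6, -92.6, 211.0]
ee_rot: [-0.498, 0.502, 0.498, 0.502]
contact_force: [0.3, -0.1, 0.2]
gripper_width: 84.6
```

Call:
{"fn": "drive_tool", "kwargs": {
  "motion": [
    [0,7,0,0],
    [0,0,0,0],
    [0,0,0,0],
    [0,0,0,0]
  ]
}}

```text
clock: 17.58
position: [425.8, -92.6, 210.6]
ee_rot: [-0.499, 0.501, 0.498, 0.502]
contact_force: [0.6, 0.2, 0.4]
gripper_width: 84.8
```

Run:
```python
from h import *
import cv2
print(arm.read_state()['position'])
s,im=look('scene',[ring(x,y,40,10) for x,y in ((611.1,-110.1),(619.3,-15.3),(623.4,77.3),(628.1,163.9))]+[ring(611.1,-110.1,17,70),ring(619.3,-15.3,19,90),ring(424.5,-93.8,21,100),ring(445.7,-324,23,125)],'s2.png')
cv2.imwrite('pics/s2c.png',cv2.resize(im[60:280,200:420],None,fx=2.7,fy=2.7,interpolation=cv2.INTER_CUBIC))
```

```text
[425.79773909 -92.56476177 210.63758896]
```

View pics/s2c.png

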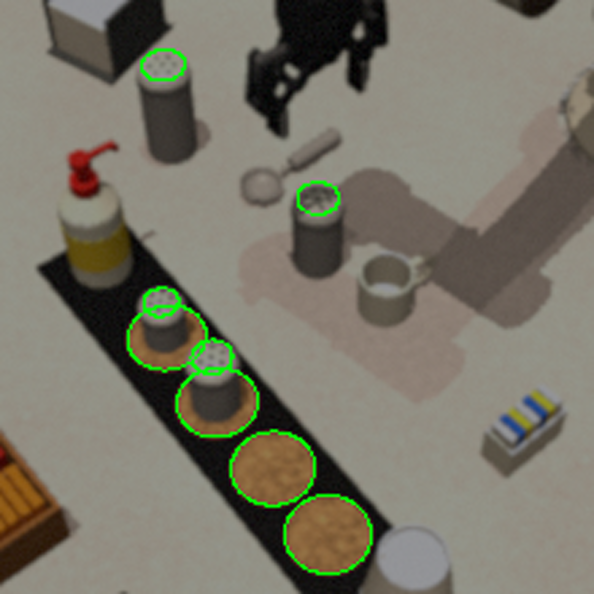

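Shakers a and b stand centred on the first two coasters, with their lids on the predicted rings at crop (160,300) and (213,357). The c and d predictions match too. Next is c.

Call:
{"fn": "drive_tool", "kwargs": {
  "motion": [
    [12,1,-1,0],
    [26,0,0,0],
    [30,0,0,0],
    [30,0,0,0],
    [26,0,0,0],
    [18,0,0,0],
    [12,0,0,0],
    [7,0,0,0],
    [3,0,0,0],
    [0,0,0,0]
  ]
}}

```text
clock: 18.47
position: [423.9, -93.6, 45.8]
ee_rot: [-0.498, 0.502, 0.499, 0.501]
contact_force: [-0.0, 0.8, 0.4]
gripper_width: 85.1
```

Call:
{"fn": "drive_tool", "kwargs": {
  "motion": [
    [0,0,0,0],
    [0,0,0,0],
    [0,0,0,0],
    [0,0,0,0],
    [0,0,0,0],
    [0,0,0,0],
    [0,0,0,0],
    [0,0,0,0]
  ],
  "grip": 35
}}

```text
clock: 19.13
position: [424.7, -93.5, 47.5]
ee_rot: [-0.499, 0.501, 0.498, 0.502]
contact_force: [0.1, -0.3, 6.7]
gripper_width: 52.6
```

Call:
{"fn": "drive_tool", "kwargs": {
  "motion": [
    [-8,0,0,0],
    [-20,0,0,0],
    [-25,0,0,0],
    [-25,0,0,0],
    [-25,0,0,0],
    [-20,0,0,0],
    [-12,0,0,0],
    [-5,0,0,0],
    [0,0,0,0],
    [0,0,0,0]
  ]
}}

```text
clock: 19.97
position: [422.7, -93.5, 185.7]
ee_rot: [-0.498, 0.502, 0.499, 0.502]
contact_force: [0.4, 0.2, -2.1]
gripper_width: 52.7
```

Call:
{"fn": "drive_tool", "kwargs": {
  "motion": [
    [0,-8,7,0],
    [0,-16,14,0],
    [0,-20,17,0],
    [0,-20,17,0],
    [0,-20,17,0],
    [0,-20,17,0],
    [0,-20,17,0],
    [0,-20,17,0],
    [0,-20,17,0],
    [0,-18,15,0]
  ]
}}

```text
clock: 20.8
position: [607.5, 61.8, 184.0]
ee_rot: [-0.498, 0.503, 0.499, 0.501]
contact_force: [0.4, 0.2, -1.4]
gripper_width: 52.5
```

Call:
{"fn": "drive_tool", "kwargs": {
  "motion": [
    [0,-12,10,0],
    [0,-6,6,0],
    [0,0,0,0],
    [0,0,0,0],
    [0,0,0,0],
    [0,0,0,0]
  ]
}}

```text
clock: 21.3
position: [624.0, 75.4, 186.3]
ee_rot: [-0.498, 0.502, 0.498, 0.502]
contact_force: [0.6, -0.4, -2.2]
gripper_width: 52.9
```

Call:
{"fn": "drive_tool", "kwargs": {
  "motion": [
    [8,0,2,0],
    [18,0,0,0],
    [22,0,0,0],
    [22,0,0,0],
    [20,0,0,0],
    [15,0,0,0],
    [10,0,0,0],
    [6,0,0,0],
    [4,0,0,0],
    [0,0,0,0]
  ]
}}

```text
clock: 22.13
position: [624.7, 78.0, 61.0]
ee_rot: [-0.498, 0.502, 0.498, 0.502]
contact_force: [0.5, -0.5, -2.0]
gripper_width: 53.0
```

Call:
{"fn": "drive_tool", "kwargs": {
  "motion": [
    [1,0,0,0],
    [1,0,0,0],
    [0,0,0,0],
    [0,0,0,0]
  ]
}}

```text
clock: 22.47
position: [625.1, 78.2, 59.9]
ee_rot: [-0.498, 0.501, 0.498, 0.502]
contact_force: [-0.6, 1.3, -1.9]
gripper_width: 52.8
```

Call:
{"fn": "drive_tool", "kwargs": {
  "motion": [
    [1,0,0,0],
    [1,0,0,0],
    [0,0,0,0],
    [0,0,0,0]
  ]
}}

```text
clock: 22.8
position: [625.0, 78.2, 57.6]
ee_rot: [-0.498, 0.501, 0.498, 0.502]
contact_force: [-0.2, 0.5, 0.1]
gripper_width: 52.8
```

Call:
{"fn": "drive_tool", "kwargs": {
  "motion": [
    [1,0,0,0],
    [0,0,0,0],
    [0,0,0,0],
    [0,0,0,0]
  ]
}}

```text
clock: 23.13
position: [625.0, 78.1, 57.5]
ee_rot: [-0.499, 0.501, 0.498, 0.502]
contact_force: [-2.1, -0.5, 4.6]
gripper_width: 53.0
```

Call:
{"fn": "drive_tool", "kwargs": {
  "motion": [
    [0,0,0,0],
    [0,0,0,0],
    [0,0,0,0],
    [0,0,0,0],
    [0,0,0,0],
    [0,0,0,0]
  ],
  "grip": 85
}}

```text
clock: 23.63
position: [624.8, 78.0, 56.1]
ee_rot: [-0.498, 0.502, 0.498, 0.502]
contact_force: [-0.1, -0.6, 0.4]
gripper_width: 85.1
```

Call:
{"fn": "drive_tool", "kwargs": {
  "motion": [
    [-10,0,0,0],
    [-22,0,0,0],
    [-30,0,0,0],
    [-32,0,0,0],
    [-32,0,0,0],
    [-28,0,0,0],
    [-14,0,0,0],
    [-7,0,0,0],
    [0,0,0,0]
  ]
}}

```text
clock: 24.38
position: [625.5, 78.2, 233.8]
ee_rot: [-0.499, 0.5, 0.498, 0.503]
contact_force: [0.4, -0.8, -0.8]
gripper_width: 84.9
```

Call:
{"fn": "drive_tool", "kwargs": {
  "motion": [
    [0,10,-10,0],
    [0,20,-22,0],
    [0,22,-30,0],
    [0,22,-30,0],
    [0,22,-30,0],
    [0,22,-30,0],
    [0,20,-30,0],
    [0,16,-30,0],
    [0,12,-30,0],
    [0,6,-30,0]
  ]
}}

```text
clock: 25.22
position: [448.2, -193.7, 230.1]
ee_rot: [-0.497, 0.502, 0.499, 0.501]
contact_force: [0.2, 0.1, -0.0]
gripper_width: 85.1
```

Call:
{"fn": "drive_tool", "kwargs": {
  "motion": [
    [0,4,-30,0],
    [0,2,-30,0],
    [0,0,-30,0],
    [0,0,-22,0],
    [0,0,-10,0],
    [0,0,-5,0],
    [0,0,0,0],
    [0,0,0,0],
    [0,0,0,0]
  ]
}}

```text
clock: 25.97
position: [444.1, -318.7, 231.1]
ee_rot: [-0.498, 0.501, 0.499, 0.501]
contact_force: [-0.8, 0.1, -0.2]
gripper_width: 84.9
```

Run:
```python
from h import *
s,im=look('wrist',[ring(445.7,-324,29,117),ring(445.7,-324,23,125)],'w3.png')
print(s['position'])
```

```text
[ 444.06163825 -318.66615799  231.13210483]
```

View pics/w3.png

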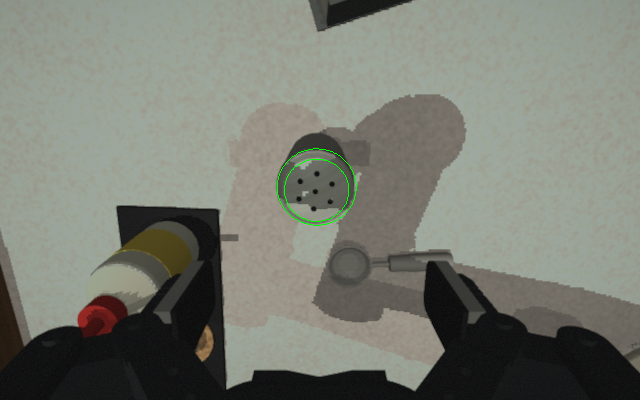

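The ring prediction for d matches its lid at (316,187), and the bottle is well to the side. Descending on d.

Call:
{"fn": "drive_tool", "kwargs": {
  "motion": [
    [10,-1,-3,0],
    [24,0,-2,0],
    [30,0,0,0],
    [30,0,0,0],
    [26,0,0,0],
    [18,0,0,0],
    [12,0,0,0],
    [8,0,0,0],
    [4,0,0,0],
    [0,0,0,0]
  ]
}}

```text
clock: 26.85
position: [444.8, -324.3, 68.5]
ee_rot: [-0.498, 0.502, 0.499, 0.501]
contact_force: [-0.0, -0.3, -0.0]
gripper_width: 85.2
```

Call:
{"fn": "drive_tool", "kwargs": {
  "motion": [
    [0,0,0,0],
    [0,0,0,0],
    [0,0,0,0],
    [0,0,0,0],
    [0,0,0,0],
    [0,0,0,0],
    [0,0,0,0],
    [0,0,0,0]
  ],
  "grip": 40
}}

```text
clock: 27.52
position: [446.2, -325.2, 70.7]
ee_rot: [-0.499, 0.501, 0.497, 0.502]
contact_force: [0.4, 0.4, 6.2]
gripper_width: 56.8
```

Call:
{"fn": "drive_tool", "kwargs": {
  "motion": [
    [-8,0,0,0],
    [-18,0,0,0],
    [-24,0,0,0],
    [-26,0,0,0],
    [-26,0,0,0],
    [-26,0,0,0],
    [-24,0,0,0],
    [-18,0,0,0],
    [-10,0,0,0],
    [-4,0,0,0]
  ]
}}

```text
clock: 28.35
position: [445.0, -324.7, 254.6]
ee_rot: [-0.499, 0.501, 0.498, 0.502]
contact_force: [-0.5, -0.7, -2.1]
gripper_width: 56.9
```

Call:
{"fn": "drive_tool", "kwargs": {
  "motion": [
    [0,0,0,0],
    [0,0,0,0],
    [0,0,0,0]
  ]
}}

```text
clock: 28.6
position: [444.2, -324.2, 251.4]
ee_rot: [-0.497, 0.502, 0.5, 0.501]
contact_force: [-0.5, -0.6, -2.4]
gripper_width: 57.3
```

Call:
{"fn": "drive_tool", "kwargs": {
  "motion": [
    [0,0,10,0],
    [0,0,20,0],
    [0,0,28,0],
    [0,0,30,0],
    [0,0,30,0],
    [0,0,30,0],
    [0,0,30,0],
    [0,0,30,0],
    [0,-5,30,0],
    [0,-10,30,0]
  ]
}}

```text
clock: 29.43
position: [460.3, -55.1, 252.8]
ee_rot: [-0.498, 0.502, 0.499, 0.501]
contact_force: [0.4, -0.4, -2.4]
gripper_width: 56.8
```

Call:
{"fn": "drive_tool", "kwargs": {
  "motion": [
    [0,-15,30,0],
    [0,-18,30,0],
    [0,-20,30,0],
    [0,-20,30,0],
    [0,-20,30,0],
    [0,-20,25,0],
    [0,-20,20,0],
    [0,-16,15,0],
    [0,-10,7,0],
    [0,-5,2,0]
  ]
}}

```text
clock: 30.27
position: [627.7, 162.9, 251.1]
ee_rot: [-0.498, 0.502, 0.499, 0.5]
contact_force: [0.1, 0.5, -2.8]
gripper_width: 56.7
```

Call:
{"fn": "drive_tool", "kwargs": {
  "motion": [
    [0,0,0,0],
    [0,0,0,0],
    [0,0,0,0],
    [0,0,0,0]
  ]
}}

```text
clock: 30.6
position: [626.7, 160.4, 253.7]
ee_rot: [-0.498, 0.502, 0.498, 0.502]
contact_force: [-1.3, 0.5, -2.1]
gripper_width: 56.7
```

Call:
{"fn": "drive_tool", "kwargs": {
  "motion": [
    [10,-1,3,0],
    [20,0,0,0],
    [26,0,0,0],
    [28,0,0,0],
    [28,0,0,0],
    [24,0,0,0],
    [16,0,0,0],
    [9,0,0,0],
    [5,0,0,0],
    [0,0,0,0]
  ]
}}

```text
clock: 31.43
position: [628.0, 163.8, 86.5]
ee_rot: [-0.498, 0.502, 0.498, 0.501]
contact_force: [0.7, 0.4, -2.2]
gripper_width: 57.0
```

Call:
{"fn": "drive_tool", "kwargs": {
  "motion": [
    [2,0,0,0],
    [1,0,0,0],
    [1,0,0,0],
    [0,0,0,0],
    [0,0,0,0]
  ]
}}

```text
clock: 31.85
position: [628.6, 164.2, 83.9]
ee_rot: [-0.498, 0.501, 0.498, 0.502]
contact_force: [0.3, 0.1, -1.7]
gripper_width: 56.7
```

Call:
{"fn": "drive_tool", "kwargs": {
  "motion": [
    [1,0,0,0],
    [0,0,0,0],
    [0,0,0,0],
    [0,0,0,0]
  ]
}}

```text
clock: 32.18
position: [628.4, 164.1, 82.3]
ee_rot: [-0.498, 0.502, 0.498, 0.502]
contact_force: [-1.0, 0.3, -2.2]
gripper_width: 57.2
```

Call:
{"fn": "drive_tool", "kwargs": {
  "motion": [
    [1,0,0,0],
    [0,0,0,0],
    [0,0,0,0],
    [0,0,0,0]
  ]
}}

```text
clock: 32.52
position: [628.4, 164.0, 81.2]
ee_rot: [-0.498, 0.502, 0.498, 0.502]
contact_force: [0.2, 0.1, -2.7]
gripper_width: 56.9
```

Call:
{"fn": "drive_tool", "kwargs": {
  "motion": [
    [1,0,0,0],
    [0,0,0,0],
    [0,0,0,0],
    [0,0,0,0]
  ]
}}

```text
clock: 32.85
position: [628.5, 164.1, 80.7]
ee_rot: [-0.498, 0.501, 0.498, 0.502]
contact_force: [0.2, -1.3, 0.1]
gripper_width: 56.7
```

Contact is starting (-2.7 to 0 N). Release, rise and pull back clear.

Call:
{"fn": "drive_tool", "kwargs": {
  "motion": [
    [1,0,0,0],
    [0,0,0,0],
    [0,0,0,0]
  ]
}}

```text
clock: 33.1
position: [628.6, 164.1, 80.7]
ee_rot: [-0.499, 0.501, 0.498, 0.502]
contact_force: [-2.4, 0.2, 4.5]
gripper_width: 57.3
```

Call:
{"fn": "drive_tool", "kwargs": {
  "motion": [
    [0,0,0,0],
    [0,0,0,0],
    [0,0,0,0],
    [0,0,0,0],
    [0,0,0,0],
    [0,0,0,0]
  ],
  "grip": 85
}}

```text
clock: 33.6
position: [628.4, 164.0, 79.2]
ee_rot: [-0.498, 0.502, 0.498, 0.502]
contact_force: [-0.2, 0.1, 0.4]
gripper_width: 84.7
```

Call:
{"fn": "drive_tool", "kwargs": {
  "motion": [
    [-10,0,0,0],
    [-22,0,0,0],
    [-30,0,0,0],
    [-32,0,0,0],
    [-30,0,0,0],
    [-24,0,0,0],
    [-14,0,0,0],
    [-7,0,0,0],
    [0,0,0,0]
  ]
}}

```text
clock: 34.35
position: [629.0, 164.3, 250.9]
ee_rot: [-0.499, 0.5, 0.498, 0.503]
contact_force: [0.6, 0.0, -0.0]
gripper_width: 84.7
```

Call:
{"fn": "drive_tool", "kwargs": {
  "motion": [
    [0,10,0,0],
    [0,20,0,0],
    [0,24,0,0],
    [0,24,0,0],
    [0,24,0,0],
    [0,24,0,0],
    [0,20,0,0],
    [0,10,0,0],
    [0,0,0,0],
    [0,0,0,0]
  ]
}}

```text
clock: 35.18
position: [472.4, 165.2, 248.1]
ee_rot: [-0.499, 0.502, 0.498, 0.501]
contact_force: [0.6, 0.9, 0.5]
gripper_width: 84.7
```

Run:
```python
from h import *
import cv2
C=((611.1,-110.1),(619.3,-15.3),(623.4,77.3),(628.1,163.9))
s,im=look('scene',[ring(x,y,40,10) for x,y in C]+[ring(x,y,d/2-6,h+10) for (x,y),(d,h) in zip(C,SH.values())],'s3.png')
a=cv2.resize(im[100:330,200:400],None,fx=2,fy=2,interpolation=cv2.INTER_CUBIC)
im2=arm.get_image('side')[:,:,::-1]
b=cv2.resize(im2[90:290,290:440],(345,460),interpolation=cv2.INTER_CUBIC)
cv2.imwrite('pics/s3c.png',np.hstack([a,b]))
```

```text
(no output)
```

View pics/s3c.png

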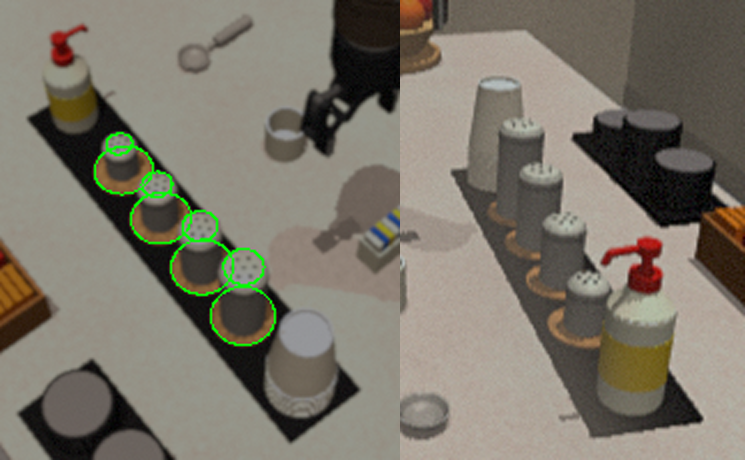

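All four stand upright and centred, ordered a to d from bottle to cups, and the bottle and stack have not moved. Handing in.

```bash
python3 -c "
from bench import arm
print(arm.job_done())"
```

```text
the job is handed in; nothing more can be done
None
```

I placed all four shakers upright on the coasters and handed the job in at about 35 s on the robot's clock. They run shortest to tallest from the pump bottle to the stack of cups.

- **Final views:** the last scene and side pictures show each lid within a few mm of its coaster's centre by eye. The gripper was open and clear of everything.
- **Bottle and cups:** they look unmoved by eye; I did not measure them against their start.
- **Forces:** the highest force read at the end of a move was about 7 N, while gripping.
- **Disagreements:** some moves stopped up to about 10 mm short or over, and I corrected each one before lowering a shaker. Shaker b was gripped about 4 mm off centre, which I allowed for when placing it. No check failed.

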